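# Assemble the stone sieve set

## Robot

A 7-joint arm with a two-finger parallel gripper is mounted at the origin on a cart in front of the work surface, level with it; the furniture and walls round the work are solid. World frame = base frame: x ahead of the robot, y to its left, z up, the work surface at z = 0. Lengths are in mm, angles in degrees, forces in N, time in s.
With the tool pointing down it reaches from about 425 to 950 mm from the base axis. Payload 4.7 kg.
Tool frame: the origin (TCP) lies between the finger pads; the fingertips stand 8 mm ahead of it and the grasp point (between the pads) lies 11 mm behind it; z points along the fingers, x is the direction in which the jaws open and shut, and the axes are right-handed (so a half turn about z gives the same grasp; the last joint's range is limited). The gripper opens to 87 mm and grips with 3 to 60 N. Pads are 19 mm wide; open, the fingers measure 117 mm over their backs; the gripper's body (75 mm by 190 mm) begins 51 mm behind the grasp point.
Start: joints at [-71.328, 26.849, -2.785, 87.806, 1.381, 65.374, -4.715], TCP at [234.458, 632.991, 230.573] pointing down, gripper open.
Joint ranges: [-148.3, 148.3], [-19.14, 114.17], [-79.39, 73.82], [5.75, 140.21], [-59.74, 239.74], [12.07, 113.84], [-152.46, 152.46]. Speed limits (degrees/s): [147.25, 147.25, 180, 180, 180, 180, 180].

## Interface

Orientations are given as a 3x3 rotation matrix whose columns are the frame's x, y, z axes.
In Python, from station import observe, get_image, close_job, boxes_of, outline_of gives the robot as it stands.
- The arm moves only by the shell command python3 -m inch 'ROWS' [OPENING]. ROWS is JSON, a list of rows, each an object with "linear": the shift along the tool's x, y, z in m, a list of three; "twist": the turn, a rotation vector about the tool's x, y, z in rad, a list of three. In form: [{"linear": [x, y, z], "twist": [ax, ay, az]}, ...]. A call has exactly 5 rows; each row shifts and turns the commanded pose from where the row before left it, along the tool's axes as they then stand; what a row does not reach is not made up. A row lasts 1/12 s, in which the tool goes at most 41.7 mm and 7.16 degrees, less where a joint would pass 70% of its speed; a pose out of reach is approached as far as the arm can. A call with a gripper value outside its range is refused whole. OPENING is the opening, from 0 (shut) to 1 (fully open), set as the call begins (- or left out, the last holds). The fingers move at their own pace and stop on an object; the grip force is fixed at half the most. Time passes only in rows, so rows that do not move let the fingers close, or fill a call up. It gives the time, the measured TCP pose, the force and the opening at its end, in the units of the state.
- observe(): the state, without advancing time (a new reading comes with each control period).
- get_image(name): name is "side" or "top"; returns a dict with "image" (400x640x3 uint8, red, green, blue), "fx", "fy", "cx", "cy" (pixels), "world_from_camera" (4x4, takes a point from camera to world coordinates). Camera axes: x right, y down, z forward; pixel columns grow to the right and rows downward; lengths in mm; the calibration is good to about 2 mm. A picture is of the moment at which its call begins. There is no depth.
- close_job(): hands the job in, once; it reports no verdict.
Trained networks look in the newest picture that a camera, given by its name, has taken for a name from the list of things; names that differ only in an ending like _2 or _b are one class to them, and where a whole thing is asked for, a point or a joint stands for the part that bears it (a point fixed in the world has none). Each returns a list of dicts, best first, with "p" (0 to 1); they miss things now and then, are a little off and sometimes report something else, mostly with a low value. They report only what shows in the picture. A call takes as long as a camera call.
- boxes_of(camera, target): "pixel" ([column, row] in pixels, amid what is visible of it).
- outline_of(camera, target): "pixels" (400x640 bool, what is visible of it) and "pixel" ([column, row] in pixels, amid what is visible of it).
The state is a dict: "time_s": time; "qpos": joint angles; "joint_vel": joint speeds; "effort": joint torques, N m; "ee_pos": TCP position; "tcp_rot": TCP orientation; "ft_force": force on the tool from outside, world axes, zero at the start; "ft_torque": the same for the moment, N m; "gripper_width": opening from 0.0 (shut) to 1.0 (fully open).
Only numpy, scipy, OpenCV 4.12 (cv2) and the standard library are available. Lean on these libraries where they do the work, as an engineer would, in place of code of your own. Each camera call takes 0.05 s, during which the arm holds its last target.

## Task

Put the stone sieve set together for use: on the bare metal catch pan nest the blue fine sieve, on that the yellow medium sieve, on that the red coarse sieve, and close it with the white lid on top. Every part must sit level and fully down in the one below. Do not disturb the jar, the black eye loupe and the pearl dish.

Things in the scene. Friction and masses are not known exactly. Their poses are not given: they have to be found in the camera images.
- pan_mid (a point): Catch pan, bottom of the set: round bare aluminium dish, 22 mm high; base flange 72 mm diameter (lowest 7 mm), above it 58 mm outer diameter; its top is an open round socket, 50 mm diameter, 10 mm deep. Stands loose on the bench (0.5 kg); need not be moved. Point: on its axis, 11 mm above its underside, 11 mm below its rim; z up.
- sieve_fine_mid (a point): Fine sieve, blue ring, many tiny holes; 24 mm high in all, loose, 0.09 kg. Stands on a metal spigot 7 mm high, tapered from 36 mm diameter at the foot to 46 mm; above it the ring, 58 mm diameter, 17 mm high, is gripped across its diameter. Its top is a socket, 50 mm diameter, 9 mm deep. Point: on its axis, 12 mm above its foot, 12 mm below its rim; z up.
- sieve_medium_mid (a point): Medium sieve, yellow ring, holes of middling size; same sizes and point as the fine sieve. When a sieve or the lid is seated, its spigot is inside the socket below and its shoulder rests on that rim: its foot then lies 7 mm below the rim, and a sieve stands 17 mm above it.
- sieve_coarse_mid (a point): Coarse sieve, red ring with a few large holes; otherwise the same sizes and point as the fine sieve.
- lid_knob (a point): Lid: white disc of 58 mm diameter, loose, 0.06 kg, on the same spigot as the sieves (7 mm high), the disc 5 to 6.5 mm thick above it, with a black knob in the middle, 20 mm diameter, to grip it by; its top is 34 mm above the foot. Point: on its axis in the knob, 26 mm above its foot; z up.
- powder_jar: White plastic jar, 41 mm diameter, 100 mm high, behind the work; leave it alone. Origin at the centre of its underside.
- eye_loupe: Black eye loupe, 41 mm diameter, 30 mm high, behind the work; leave it alone. Origin at the centre of its underside.
- pearl_cap: Shallow round dish of small pearls, 66 mm diameter, 12 mm high, behind the work; leave it alone. Origin at the centre of its underside.

How it is judged (in metres and radians):
At the end, for the whole second after the job is handed in: Pan upright on the bench; on it blue, yellow, red, lid, in this order from below, each nested in the next lower part: axes within 5 mm of each other, seated height true to 2.5 mm, upright within 0.06 rad, and staying so (height (world z) of pan_mid below 0.015 m and angle between each of pan_mid, sieve_fine_mid, sieve_medium_mid, sieve_coarse_mid, lid_knob's own z axis and vertical below 0.06 rad and horizontal distance between sieve_fine_mid and pan_mid below 0.005 m and z of sieve_fine_mid in the frame of pan_mid between 0.0135 and 0.0185 m and horizontal distance between sieve_medium_mid and sieve_fine_mid below 0.005 m and z of sieve_medium_mid in the frame of sieve_fine_mid between 0.0145 and 0.0195 m and horizontal distance between sieve_coarse_mid and sieve_medium_mid below 0.005 m and z of sieve_coarse_mid in the frame of sieve_medium_mid between 0.0145 and 0.0195 m and horizontal distance between lid_knob and sieve_coarse_mid below 0.005 m and z of lid_knob in the frame of sieve_coarse_mid between 0.0285 and 0.0335 m); the robot touches nothing.
It fails at once if the jar is pushed by more than 30 mm or tipped over (distance of powder_jar from where it was at the start of the episode above 0.03 m or angle between powder_jar's own z axis and vertical above 0.5 rad).
It fails at once if the eye loupe is pushed by more than 30 mm (distance of eye_loupe from where it was at the start of the episode above 0.03 m).
It fails at once if the pearl dish is pushed by more than 30 mm (distance of pearl_cap from where it was at the start of the episode above 0.03 m).
It also fails if it takes over 99 s, if anything falls off the work surface, if the arm or the gripper's body presses on something with over 40 N, if the wrist force passes 120 N, or if a joint passes its speed limit or range.

## Working session

There is one attempt and no reset: what is moved stays moved. The work goes in short steps, Python scripts to look and compute and a shell command to move; the robot and the scene stay as the last step left them, time stands still between calls to the robot, and variables do not carry over. Pictures are saved under pics/ and viewed, and the job is handed in when it is done.

```bash
ls; mkdir -p pics; python3 - <<'E'
from station import *
import cv2,numpy as np
s=observe()
for k,v in s.items(): print(k,np.round(v,3).tolist())
for c in ("side","top"):
    g=get_image(c); cv2.imwrite(f"pics/{c}0.png",g["image"][:,:,::-1]); print(c,g["fx"],g["fy"],g["cx"],g["cy"],np.round(g["world_from_camera"],3).tolist())
    for n in "pan_mid sieve_fine_mid sieve_medium_mid sieve_coarse_mid lid_knob powder_jar eye_loupe pearl_cap".split():
        print(n,[(np.round(b["pixel"],1).tolist(),round(b["p"],2)) for b in boxes_of(c,n)[:3]])
E
```

```text
pics
time_s 0.0
qpos [-71.329, 26.896, -2.784, 87.877, 1.381, 65.375, -4.714]
joint_vel [-0.034, -0.058, 0.103, -0.098, 0.006, 0.075, 0.016]
effort [-0.0, -50.8, -0.081, -23.616, -0.061, 0.038, 0.0]
ee_pos [234.259, 632.391, 229.488]
tcp_rot [[0.347, 0.938, -0.001], [0.938, -0.347, -0.002], [-0.002, 0.0, -1.0]]
ft_force [-1.16, 0.085, 0.399]
ft_torque [0.053, -0.002, 0.02]
gripper_width 0.998
side 390.44031154744374 390.44031154744374 321.2936885385706 197.66742884521463 [[0.634, -0.566, 0.527, 158.043], [-0.773, -0.475, 0.42, -353.626], [0.012, -0.673, -0.739, 659.706], [0.0, 0.0, 0.0, 1.0]]
pan_mid [([326.9, 223.2], 0.73)]
sieve_fine_mid [([282.8, 249.5], 0.72)]
sieve_medium_mid [([290.3, 188.9], 0.6)]
sieve_coarse_mid [([243.9, 219.7], 0.75), ([327.0, 222.5], 0.34)]
lid_knob [([339.6, 286.1], 0.55)]
powder_jar []
eye_loupe [([384.4, 187.2], 0.62)]
pearl_cap [([322.9, 152.8], 0.94)]
top 386.49947245601834 386.49947245601834 321.2627565081712 200.11535192764603 [[-0.023, -0.982, 0.186, 457.546], [-0.999, 0.03, 0.033, -38.407], [-0.038, -0.185, -0.982, 896.487], [0.0, 0.0, 0.0, 1.0]]
pan_mid [([332.6, 220.4], 0.96)]
sieve_fine_mid [([331.9, 275.0], 0.89)]
sieve_medium_mid [([279.8, 214.5], 0.72)]
sieve_coarse_mid [([278.9, 274.4], 0.78)]
lid_knob [([383.7, 266.5], 0.88), ([279.1, 213.4], 0.63)]
powder_jar [([306.9, 139.8], 0.75)]
eye_loupe [([354.8, 155.2], 0.57)]
pearl_cap [([273.7, 153.6], 0.57)]
```

View pics/side0.png

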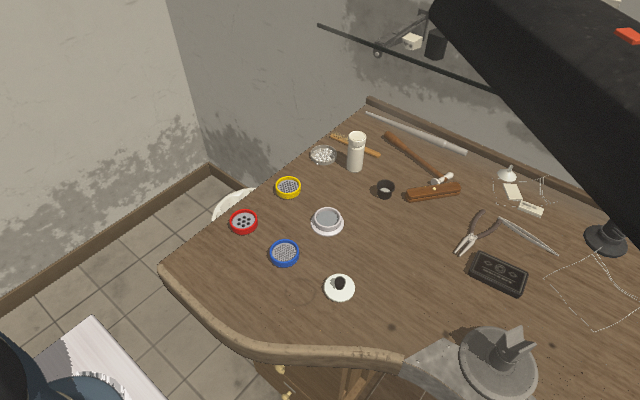

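View pics/top0.png

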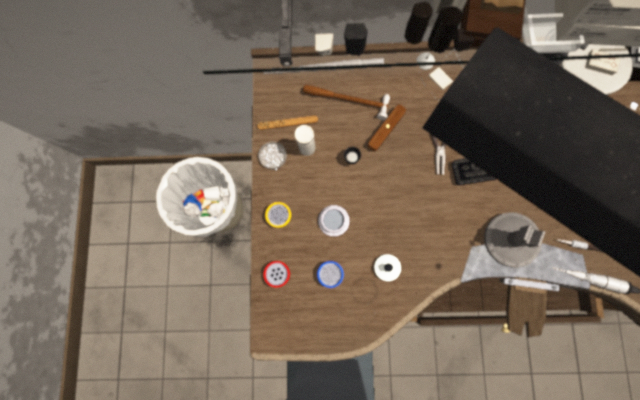

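```bash
cat > h.py <<'E'
from station import *
import cv2,numpy as np
from scipy.optimize import least_squares
S=[(18,0),(23,7),(29,7),(29,24)]
PARTS={"pan_mid":[(36,0),(36,7),(29,7),(29,22)],"sieve_fine_mid":S,"sieve_medium_mid":S,"sieve_coarse_mid":S,
"lid_knob":[(18,0),(23,7),(29,7),(29,12),(10,14),(10,34)],"powder_jar":[(20.5,0),(20.5,100)],"eye_loupe":[(20.5,0),(20.5,30)],"pearl_cap":[(33,0),(33,12)]}
a=np.linspace(0,2*np.pi,72,endpoint=False)
def proj(g,P):
    T=np.linalg.inv(np.array(g["world_from_camera"])); q=P@T[:3,:3].T+T[:3,3]
    return np.c_[g["fx"]*q[:,0]/q[:,2]+g["cx"],g["fy"]*q[:,1]/q[:,2]+g["cy"]]
def cen(g,n,x,y,z0=0):
    P=np.vstack([np.c_[x+r*np.cos(a),y+r*np.sin(a),0*a+z+z0] for r,z in PARTS[n]])
    if n=="lid_knob": # union mask
        m=np.zeros((1600,2560),np.uint8)
        for sl in (slice(0,288),slice(288,None)):
            h=cv2.convexHull((proj(g,P[sl])*4).astype(np.float32)); cv2.fillConvexPoly(m,np.round(h).astype(np.int32),1)
        M=cv2.moments(m,True); return np.array([M["m10"]/M["m00"],M["m01"]/M["m00"]])/4, M["m00"]/16
    M=cv2.moments(cv2.convexHull(proj(g,P).astype(np.float32)));return np.array([M["m10"],M["m01"]])/M["m00"],M["m00"]
def locate(gs,n,z0=0,guess=(600,0),verbose=True):
    obs={};out={}
    for c in gs:
        o=outline_of(c,n)
        if not o or o[0]["p"]<.3: continue
        m=o[0]["pixels"].astype(np.uint8)
        M=cv2.moments(m,True);obs[c]=(np.array([M["m10"],M["m01"]])/M["m00"],M["m00"],o[0]["p"])
        f=lambda v:cen(gs[c],n,v[0],v[1],z0)[0]-obs[c][0]
        v=least_squares(f,guess,diff_step=1e-2,x_scale=100).x; out[c]=v
        if verbose: print(n,c,np.round(v,1),"area %d model %d p %.2f"%(obs[c][1],cen(gs[c],n,*v,z0)[1],obs[c][2]))
    return out
E
python3 - <<'E'
from h import *
gs={c:get_image(c) for c in("top","side")}
for n in PARTS: locate(gs,n,guess=(550,10))
E
```

```text
pan_mid top [578.3 -35.5] area 799 model 758 p 0.92
pan_mid side [579.8 -35.4] area 724 model 795 p 0.66
sieve_fine_mid top [455.2 -25.5] area 527 model 546 p 0.83
sieve_fine_mid side [456.9 -24.9] area 670 model 710 p 0.96
sieve_medium_mid top [592.6  91.1] area 517 model 524 p 0.66
sieve_medium_mid side [594.   91.4] area 440 model 496 p 0.69
sieve_coarse_mid top [457.6  96.7] area 534 model 559 p 0.71
lid_knob top [ 467.1 -153.1] area 539 model 550 p 0.83
lid_knob side [ 468.6 -152.6] area 679 model 729 p 0.87
powder_jar top [756.3  23.9] area 469 model 507 p 0.88
powder_jar side [760.4  25.4] area 646 model 713 p 0.87
eye_loupe top [729.  -84.2] area 238 model 293 p 0.55
eye_loupe side [733.4 -80.6] area 277 model 348 p 0.79
pearl_cap top [739.7 107.1] area 567 model 608 p 0.93
pearl_cap side [742.3 107.8] area 452 model 451 p 0.58
```

```bash
python3 -m inch '[{"linear":[0,0,0],"twist":[0,0,-0.071]},{"linear":[0,0,0],"twist":[0,0,-0.071]},{"linear":[0,0,0],"twist":[0,0,-0.071]},{"linear":[0,0,0],"twist":[0,0,-0.071]},{"linear":[0,0,0],"twist":[0,0,-0.071]}]' 1
python3 - <<'E'
from h import *
gs={c:get_image(c) for c in("top","side")}
def tri(p,q):
    L=[]
    for c,u in(("top",p),("side",q)):
        g=gs[c];W=np.array(g["world_from_camera"]);T=np.linalg.inv(W)[:3]
        K=np.array([[g["fx"],0,g["cx"]],[0,g["fy"],g["cy"]],[0,0,1]]);L.append(K@T)
    X=cv2.triangulatePoints(L[0],L[1],np.array(p,float),np.array(q,float));return (X[:3]/X[3]).ravel()
print(tri((425,128),(430,12)), tri((205,72),(318,25)))
print(np.round(observe()["tcp_rot"],3), observe()["ee_pos"])
E
```

```text
time_s: 2.22
ee_pos: [234.5, 633.0, 230.6]
tcp_rot: [[-0.004, 1.0, 0.0], [1.0, 0.004, 0.0], [0.0, 0.0, -1.0]]
ft_force: [0.2, 0.4, 0.3]
gripper_width: 1.001
[ 622.76140337 -147.79940952  461.16727212] [802.58194458 177.47153973 291.30465143]
[[ 0.  1. -0.]
 [ 1. -0.  0.]
 [ 0. -0. -1.]] [234.5335611  632.96789997 230.56070705]
```

```bash
python3 -m inch '[{"linear":[-0.025,0.025,0],"twist":[0,0,0]},{"linear":[-0.025,0.025,0],"twist":[0,0,0]},{"linear":[-0.025,0.025,0],"twist":[0,0,0]},{"linear":[-0.025,0.025,0],"twist":[0,0,0]},{"linear":[-0.025,0.025,0],"twist":[0,0,0]}]' 1
python3 -m inch '[{"linear":[-0.034,0.01,0.005],"twist":[0,0,0]},{"linear":[-0.034,0.01,0.005],"twist":[0,0,0]},{"linear":[-0.034,0.01,0.005],"twist":[0,0,0]},{"linear":[-0.034,0.01,0.005],"twist":[0,0,0]},{"linear":[-0.034,0.01,0.005],"twist":[0,0,0]}]' 1
python3 -m inch '[{"linear":[-0.034,0.01,0.005],"twist":[0,0,0]},{"linear":[-0.034,0.01,0.005],"twist":[0,0,0]},{"linear":[-0.034,0.01,0.005],"twist":[0,0,0]},{"linear":[-0.034,0.01,0.005],"twist":[0,0,0]},{"linear":[-0.034,0.01,0.005],"twist":[0,0,0]}]' 1
```

```text
time_s: 2.73
ee_pos: [360.5, 506.7, 230.7]
tcp_rot: [[0.002, 1.0, 0.0], [1.0, -0.002, 0.0], [0.0, 0.0, -1.0]]
ft_force: [-0.8, -0.4, 0.5]
gripper_width: 0.996
time_s: 3.15
ee_pos: [409.9, 336.4, 205.6]
tcp_rot: [[0.002, 1.0, 0.0], [1.0, -0.002, 0.001], [0.001, 0.0, -1.0]]
ft_force: [0.4, 0.4, -0.3]
gripper_width: 0.996
time_s: 3.57
ee_pos: [459.9, 166.4, 180.7]
tcp_rot: [[0.002, 1.0, 0.001], [1.0, -0.002, 0.001], [0.001, 0.001, -1.0]]
ft_force: [-0.3, 0.4, -0.2]
gripper_width: 1.002
```

```bash
python3 -m inch '[{"linear":[-0.034,0,0.005],"twist":[0,0,0]},{"linear":[-0.034,0,0.005],"twist":[0,0,0]},{"linear":[-0.034,0,0.005],"twist":[0,0,0]},{"linear":[-0.034,0,0.005],"twist":[0,0,0]},{"linear":[0,0,0],"twist":[0,0,0]}]' 1
```

```text
time_s: 3.98
ee_pos: [458.7, 24.9, 160.0]
tcp_rot: [[0.012, 1.0, -0.002], [1.0, -0.012, -0.003], [-0.003, -0.001, -1.0]]
ft_force: [0.1, 0.1, 0.1]
gripper_width: 1.004
```

```bash
python3 -m inch '[{"linear":[-0.025,-0.0015,0.02],"twist":[0,0,0]},{"linear":[-0.025,-0.0015,0.02],"twist":[0,0,0]},{"linear":[0,0,0.03],"twist":[0,0,0]},{"linear":[0,0,0],"twist":[0,0,0]},{"linear":[0,0,0],"twist":[0,0,0]}]' 1
```

```text
time_s: 4.4
ee_pos: [455.8, -17.7, 90.0]
tcp_rot: [[0.001, 1.0, -0.003], [1.0, -0.001, 0.0], [0.0, -0.003, -1.0]]
ft_force: [0.1, 0.3, 0.3]
gripper_width: 0.997
```

```bash
python3 -m inch '[{"linear":[-0.0075,0,0.01],"twist":[0,0,0]},{"linear":[0,0,0.02],"twist":[0,0,0]},{"linear":[0,0,0.02],"twist":[0,0,0]},{"linear":[0,0,0],"twist":[0,0,0]},{"linear":[0,0,0],"twist":[0,0,0]}]' 1
python3 - <<'E'
from h import *
gs={c:get_image(c) for c in("top","side")}
p=observe()["ee_pos"];print(p)
ims=[]
for c in gs:
    g=gs[c]; u=proj(g,np.array([p]))[0]; x0=int(np.clip(u[0]-60,0,519));y0=int(np.clip(u[1]-60,0,279))
    im=cv2.resize(g["image"][y0:y0+120,x0:x0+120,::-1],(400,400),interpolation=2)
    cv2.circle(im,(int((u[0]-x0)*400/120),int((u[1]-y0)*400/120)),3,(0,255,0),1);ims.append(im)
cv2.imwrite("pics/b1.png",np.hstack(ims))
E
```

```text
time_s: 4.82
ee_pos: [456.9, -25.1, 40.8]
tcp_rot: [[-0.001, 1.0, -0.0], [1.0, 0.001, 0.0], [0.0, -0.0, -1.0]]
ft_force: [0.6, -0.2, 0.0]
gripper_width: 1.0
[457.80650144 -25.21791429  41.77860197]
```

View pics/b1.png

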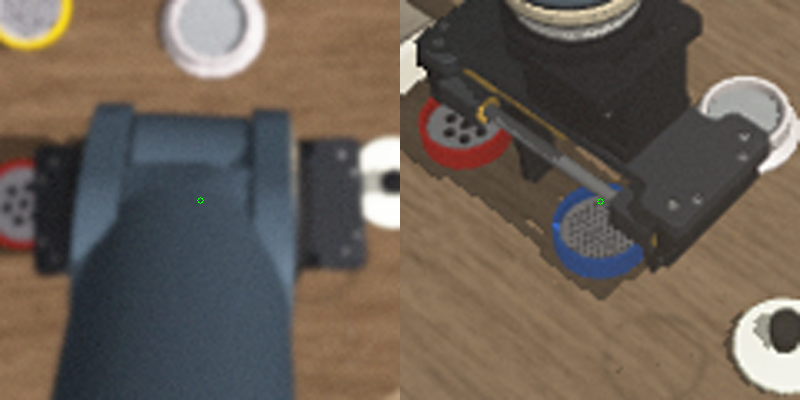

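```bash
python3 -m inch '[{"linear":[0,-0.001,0.015],"twist":[0,0,0]},{"linear":[0,0,0.010],"twist":[0,0,0]},{"linear":[0,0,0],"twist":[0,0,0]},{"linear":[0,0,0],"twist":[0,0,0]},{"linear":[0,0,0],"twist":[0,0,0]}]' 1
python3 -m inch '[{"linear":[0,0,0],"twist":[0,0,0]},{"linear":[0,0,0],"twist":[0,0,0]},{"linear":[0,0,0],"twist":[0,0,0]},{"linear":[0,0,0],"twist":[0,0,0]},{"linear":[0,0,0],"twist":[0,0,0]}]' 0.3
python3 -m inch '[{"linear":[0,0,0],"twist":[0,0,0]},{"linear":[0,0,0],"twist":[0,0,0]},{"linear":[0,0,0],"twist":[0,0,0]},{"linear":[0,0,0],"twist":[0,0,0]},{"linear":[0,0,0],"twist":[0,0,0]}]' 0.3
```

```text
time_s: 5.33
ee_pos: [456.1, -25.4, 16.1]
tcp_rot: [[-0.0, 1.0, 0.001], [1.0, 0.0, 0.0], [0.0, 0.001, -1.0]]
ft_force: [-1.0, -0.2, 0.5]
gripper_width: 0.997
time_s: 5.75
ee_pos: [455.7, -25.5, 15.6]
tcp_rot: [[-0.0, 1.0, 0.0], [1.0, 0.0, 0.0], [0.0, 0.0, -1.0]]
ft_force: [0.1, -0.3, 0.0]
gripper_width: 0.709
time_s: 6.17
ee_pos: [455.6, -25.4, 15.6]
tcp_rot: [[-0.0, 1.0, 0.0], [1.0, 0.0, 0.0], [0.0, 0.0, -1.0]]
ft_force: [-0.4, 0.9, 2.5]
gripper_width: 0.653
```

```bash
python3 -m inch '[{"linear":[0,0,-0.015],"twist":[0,0,0]},{"linear":[0,0,-0.025],"twist":[0,0,0]},{"linear":[0,0.01,-0.01],"twist":[0,0,0]},{"linear":[0,0.025,0],"twist":[0,0,0]},{"linear":[-0.003,0.03,0],"twist":[0,0,0]}]' 0.3
python3 -m inch '[{"linear":[-0.003,0.03,0],"twist":[0,0,0]},{"linear":[-0.003,0.020,0],"twist":[0,0,0]},{"linear":[-0.001,0.008,0],"twist":[0,0,0]},{"linear":[0,0,0],"twist":[0,0,0]},{"linear":[0,0,0],"twist":[0,0,0]}]' 0.3
python3 - <<'E'
from h import *
gs={c:get_image(c) for c in("top","side")}
p=observe();p=p["ee_pos"];print(p,observe()["gripper_width"])
for n in("sieve_fine_mid","pan_mid"):
  try: locate(gs,n,z0=50 if n[0]=="s" else 0,guess=(570,-30))
  except Exception as e: print(e)
g=gs["side"];u=proj(g,np.array([p]))[0].astype(int)
cv2.imwrite("pics/b2.png",cv2.resize(g["image"][u[1]-60:u[1]+60,u[0]-60:u[0]+60,::-1],(500,500),interpolation=2))
E
```

```text
time_s: 6.58
ee_pos: [520.0, -27.8, 66.1]
tcp_rot: [[-0.001, 1.0, -0.001], [1.0, 0.001, 0.001], [0.001, -0.001, -1.0]]
ft_force: [0.4, -1.0, -1.3]
gripper_width: 0.656
time_s: 7.0
ee_pos: [577.1, -35.4, 64.7]
tcp_rot: [[0.0, 1.0, -0.003], [1.0, -0.0, 0.0], [0.0, -0.003, -1.0]]
ft_force: [0.4, -0.1, -1.1]
gripper_width: 0.652
[576.59065169 -35.23740674  64.97994853] 0.6552020830485978
sieve_fine_mid side [569.8 -31.6] area 440 model 641 p 0.89
pan_mid side [571.6 -40.6] area 503 model 811 p 0.61
```

View pics/b2.png

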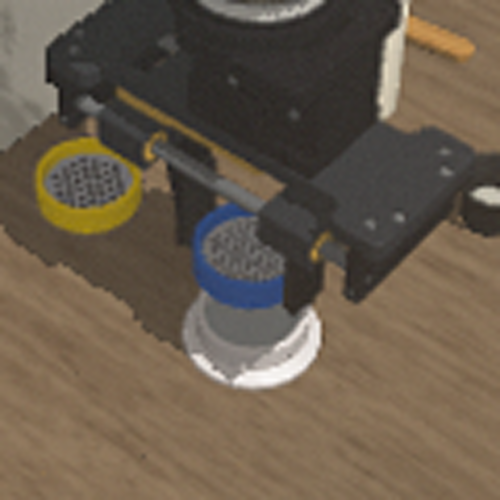

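```bash
python3 -m inch '[{"linear":[0,0.002,0.010],"twist":[0,0,0]},{"linear":[0,0,0.012],"twist":[0,0,0]},{"linear":[0,0,0.006],"twist":[0,0,0]},{"linear":[0,0,0.003],"twist":[0,0,0]},{"linear":[0,0,0],"twist":[0,0,0]}]' 0.3
python3 -m inch '[{"linear":[0,0,0.001],"twist":[0,0,0]},{"linear":[0,0,0.001],"twist":[0,0,0]},{"linear":[0,0,0.001],"twist":[0,0,0]},{"linear":[0,0,0],"twist":[0,0,0]},{"linear":[0,0,0],"twist":[0,0,0]}]' 0.3
```

```text
time_s: 7.72
ee_pos: [579.5, -35.4, 33.0]
tcp_rot: [[-0.0, 1.0, -0.003], [1.0, 0.0, -0.0], [-0.0, -0.003, -1.0]]
ft_force: [0.5, 0.4, -1.0]
gripper_width: 0.652
time_s: 8.13
ee_pos: [580.6, -35.5, 32.0]
tcp_rot: [[-0.0, 1.0, 0.0], [1.0, 0.0, 0.0], [0.0, 0.0, -1.0]]
ft_force: [-1.6, -0.0, 3.2]
gripper_width: 0.655
```

```bash
python3 -m inch '[{"linear":[0,-0.0005,0.001],"twist":[0,0,0]},{"linear":[0,0,0.001],"twist":[0,0,0]},{"linear":[0,0,0],"twist":[0,0,0]},{"linear":[0,0,0],"twist":[0,0,0]},{"linear":[0,0,0],"twist":[0,0,0]}]' 0.3
```

```text
time_s: 8.55
ee_pos: [580.5, -35.5, 30.6]
tcp_rot: [[-0.0, 1.0, 0.001], [1.0, 0.0, 0.0], [0.0, 0.001, -1.0]]
ft_force: [-2.9, 0.1, 8.7]
gripper_width: 0.65
```

```bash
python3 -m inch '[{"linear":[0,0,0],"twist":[0,0,0]},{"linear":[0,0,0],"twist":[0,0,0]},{"linear":[0,0,0],"twist":[0,0,0]},{"linear":[0,0,0],"twist":[0,0,0]},{"linear":[0,0,0],"twist":[0,0,0]}]' 1
python3 -m inch '[{"linear":[0,0,-0.01],"twist":[0,0,0]},{"linear":[0,0,-0.025],"twist":[0,0,0]},{"linear":[0,0,-0.03],"twist":[0,0,0]},{"linear":[0.02,0,-0.02],"twist":[0,0,0]},{"linear":[0.03,0.0,0],"twist":[0,0,0]}]' 1
python3 -m inch '[{"linear":[0.03,0,0],"twist":[0,0,0]},{"linear":[0.025,0.006,0],"twist":[0,0,0]},{"linear":[0.022,0.006,0],"twist":[0,0,0]},{"linear":[0,0,0],"twist":[0,0,0]},{"linear":[0,0,0],"twist":[0,0,0]}]' 1
python3 - <<'E'
from h import *
gs={c:get_image(c) for c in("top","side")}
p=observe();p=p["ee_pos"];print(p,observe()["gripper_width"])
locate(gs,"sieve_fine_mid",z0=15,guess=(580,-35))
locate(gs,"sieve_medium_mid",guess=(590,90))
g=gs["side"];u=(326,210)
cv2.imwrite("pics/b3.png",cv2.resize(g["image"][u[1]-60:u[1]+60,u[0]-60:u[0]+60,::-1],(500,500),interpolation=2))
E
```

```text
time_s: 8.97
ee_pos: [580.1, -35.4, 29.3]
tcp_rot: [[-0.0, 1.0, -0.0], [1.0, 0.0, 0.0], [0.0, -0.0, -1.0]]
ft_force: [0.7, -0.8, 0.7]
gripper_width: 0.939
time_s: 9.38
ee_pos: [583.6, 10.9, 120.0]
tcp_rot: [[0.007, 1.0, 0.01], [1.0, -0.007, -0.001], [-0.001, 0.01, -1.0]]
ft_force: [0.2, 0.6, -0.5]
gripper_width: 0.997
time_s: 9.8
ee_pos: [592.2, 93.3, 115.0]
tcp_rot: [[-0.003, 1.0, 0.001], [1.0, 0.003, 0.001], [0.001, 0.001, -1.0]]
ft_force: [-0.2, -0.1, 0.3]
gripper_width: 1.0
[591.94688076  90.3319272  114.77903824] 0.9970536030475085
sieve_fine_mid top [579.2 -35.3] area 549 model 540 p 0.56
sieve_fine_mid side [580.4 -35.7] area 582 model 601 p 0.74
sieve_medium_mid top [574.1  90.6] area 136 model 527 p 0.66
sieve_medium_mid side [594.2  92.5] area 460 model 495 p 0.71
```

View pics/b3.png

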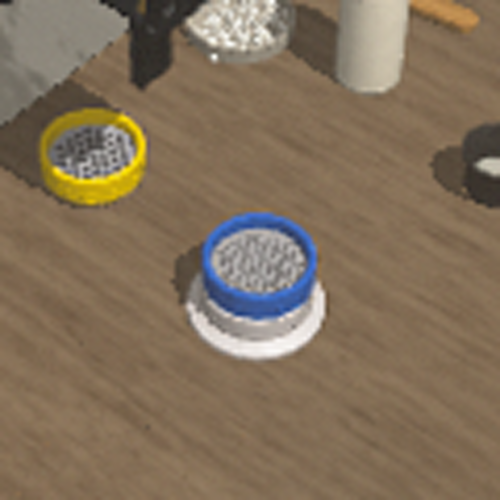

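```bash
python3 -m inch '[{"linear":[0.001,0.001,0.02],"twist":[0,0,0]},{"linear":[0,0,0.03],"twist":[0,0,0]},{"linear":[0,0,0.025],"twist":[0,0,0]},{"linear":[0,0,0.015],"twist":[0,0,0]},{"linear":[0,0,0.008],"twist":[0,0,0]}]' 1
python3 -m inch '[{"linear":[0,0,0],"twist":[0,0,0]},{"linear":[0,0,0],"twist":[0,0,0]},{"linear":[0,0,0],"twist":[0,0,0]},{"linear":[0,0,0],"twist":[0,0,0]},{"linear":[0,0,0],"twist":[0,0,0]}]' 1
```

```text
time_s: 10.52
ee_pos: [591.5, 91.5, 14.2]
tcp_rot: [[0.001, 1.0, -0.004], [1.0, -0.001, -0.001], [-0.001, -0.004, -1.0]]
ft_force: [0.1, 0.0, -0.0]
gripper_width: 0.999
time_s: 10.93
ee_pos: [593.9, 92.7, 17.7]
tcp_rot: [[-0.0, 1.0, 0.002], [1.0, 0.0, 0.001], [0.001, 0.002, -1.0]]
ft_force: [0.3, -0.4, 0.5]
gripper_width: 0.997
```

```bash
python3 -m inch '[{"linear":[-0.0015,0,0.0015],"twist":[0,0,0]},{"linear":[0,0,0],"twist":[0,0,0]},{"linear":[0,0,0],"twist":[0,0,0]},{"linear":[0,0,0],"twist":[0,0,0]},{"linear":[0,0,0],"twist":[0,0,0]}]' 0.3
python3 -m inch '[{"linear":[0,0,0],"twist":[0,0,0]},{"linear":[0,0,0],"twist":[0,0,0]},{"linear":[0,0,0],"twist":[0,0,0]},{"linear":[0,0,0],"twist":[0,0,0]},{"linear":[0,0,0],"twist":[0,0,0]}]' 0.3
```

```text
time_s: 11.35
ee_pos: [593.1, 91.1, 15.1]
tcp_rot: [[-0.0, 1.0, 0.0], [1.0, 0.0, 0.0], [0.0, 0.0, -1.0]]
ft_force: [0.6, 0.2, 0.5]
gripper_width: 0.707
time_s: 11.77
ee_pos: [593.1, 91.1, 15.0]
tcp_rot: [[-0.0, 1.0, 0.0], [1.0, 0.0, 0.0], [0.0, 0.0, -1.0]]
ft_force: [-0.1, 1.0, 0.2]
gripper_width: 0.655
```

```bash
python3 -m inch '[{"linear":[0,0,-0.015],"twist":[0,0,0]},{"linear":[0,0,-0.03],"twist":[0,0,0]},{"linear":[-0.015,-0.003,-0.02],"twist":[0,0,0]},{"linear":[-0.03,-0.003,0],"twist":[0,0,0]},{"linear":[-0.03,-0.003,0],"twist":[0,0,0]}]' 0.3
python3 -m inch '[{"linear":[-0.03,-0.003,0],"twist":[0,0,0]},{"linear":[-0.015,-0.001,0],"twist":[0,0,0]},{"linear":[-0.0065,0,0],"twist":[0,0,0]},{"linear":[0,0,0],"twist":[0,0,0]},{"linear":[0,0,0],"twist":[0,0,0]}]' 0.3
python3 -m inch '[{"linear":[0,0,0],"twist":[0,0,0]},{"linear":[0,0,0.01],"twist":[0,0,0]},{"linear":[0,0,0],"twist":[0,0,0]},{"linear":[0,0,0],"twist":[0,0,0]},{"linear":[0,0,0],"twist":[0,0,0]}]' 0.3
```

```text
time_s: 12.18
ee_pos: [585.0, 16.8, 81.5]
tcp_rot: [[-0.004, 1.0, 0.003], [1.0, 0.004, 0.001], [0.001, 0.003, -1.0]]
ft_force: [0.1, -0.5, -0.7]
gripper_width: 0.655
time_s: 12.6
ee_pos: [580.2, -34.2, 79.8]
tcp_rot: [[-0.001, 1.0, -0.0], [1.0, 0.001, 0.001], [0.001, -0.0, -1.0]]
ft_force: [-0.2, 0.7, -0.7]
gripper_width: 0.653
time_s: 13.02
ee_pos: [579.9, -34.8, 69.6]
tcp_rot: [[-0.001, 1.0, -0.001], [1.0, 0.001, 0.0], [0.0, -0.001, -1.0]]
ft_force: [-0.6, -0.3, -1.0]
gripper_width: 0.659
```

Go down 20 to ~49.5, then the last 2.5–3 slowly.

```bash
python3 -m inch '[{"linear":[-0.0005,0,0.01],"twist":[0,0,0]},{"linear":[0,0,0.006],"twist":[0,0,0]},{"linear":[0,0,0.003],"twist":[0,0,0]},{"linear":[0,0,0],"twist":[0,0,0]},{"linear":[0,0,0],"twist":[0,0,0]}]' 0.3
python3 -m inch '[{"linear":[0,0,0.0015],"twist":[0,0,0]},{"linear":[0,0,0.001],"twist":[0,0,0]},{"linear":[0,0,0.0005],"twist":[0,0,0]},{"linear":[0,0,0],"twist":[0,0,0]},{"linear":[0,0,0],"twist":[0,0,0]}]' 0.3
```

```text
time_s: 13.43
ee_pos: [579.9, -36.0, 50.6]
tcp_rot: [[-0.0, 1.0, -0.001], [1.0, 0.0, -0.0], [-0.0, -0.001, -1.0]]
ft_force: [0.1, -0.1, 0.1]
gripper_width: 0.656
time_s: 13.85
ee_pos: [580.2, -35.9, 48.1]
tcp_rot: [[-0.0, 1.0, 0.0], [1.0, 0.0, 0.0], [0.0, 0.0, -1.0]]
ft_force: [0.2, 0.2, -1.3]
gripper_width: 0.656
```

```bash
python3 -m inch '[{"linear":[0,0,0.001],"twist":[0,0,0]},{"linear":[0,0,0.001],"twist":[0,0,0]},{"linear":[0,0,0],"twist":[0,0,0]},{"linear":[0,0,0],"twist":[0,0,0]},{"linear":[0,0,0],"twist":[0,0,0]}]' 0.3
```

```text
time_s: 14.27
ee_pos: [580.4, -35.9, 46.9]
tcp_rot: [[-0.0, 1.0, 0.001], [1.0, 0.0, 0.0], [0.0, 0.001, -1.0]]
ft_force: [-2.7, 0.2, 5.8]
gripper_width: 0.654
```

```bash
python3 -m inch '[{"linear":[0,0,0],"twist":[0,0,0]},{"linear":[0,0,0],"twist":[0,0,0]},{"linear":[0,0,0],"twist":[0,0,0]},{"linear":[0,0,0],"twist":[0,0,0]},{"linear":[0,0,0],"twist":[0,0,0]}]' 1
python3 -m inch '[{"linear":[0,0,-0.015],"twist":[0,0,0]},{"linear":[0,0,-0.03],"twist":[0,0,0]},{"linear":[0.01,-0.01,-0.02],"twist":[0,0,0]},{"linear":[0.024,-0.022,0],"twist":[0,0,0]},{"linear":[0.024,-0.022,0],"twist":[0,0,0]}]' 1
python3 -m inch '[{"linear":[0.024,-0.022,0],"twist":[0,0,0]},{"linear":[0.024,-0.022,0],"twist":[0,0,0]},{"linear":[0.018,-0.016,0],"twist":[0,0,0]},{"linear":[0.009,-0.008,0],"twist":[0,0,0]},{"linear":[0,0,0],"twist":[0,0,0]}]' 1
python3 - <<'E'
from h import *
gs={c:get_image(c) for c in("top","side")}
p=observe();p=p["ee_pos"];print(p,observe()["gripper_width"])
locate(gs,"sieve_medium_mid",z0=32,guess=(580,-35))
locate(gs,"sieve_coarse_mid",guess=(457,97))
g=gs["side"];u=(310,210)
cv2.imwrite("pics/b4.png",cv2.resize(g["image"][u[1]-90:u[1]+90,u[0]-90:u[0]+90,::-1],(590,590),interpolation=2))
E
```

```text
time_s: 14.68
ee_pos: [580.0, -35.9, 45.9]
tcp_rot: [[-0.0, 1.0, -0.0], [1.0, 0.0, 0.0], [0.0, -0.0, -1.0]]
ft_force: [-0.3, 1.0, 0.3]
gripper_width: 0.945
time_s: 15.1
ee_pos: [527.1, 21.7, 112.4]
tcp_rot: [[0.003, 1.0, 0.004], [1.0, -0.003, 0.0], [0.0, 0.004, -1.0]]
ft_force: [-0.2, 1.1, -0.1]
gripper_width: 0.997
time_s: 15.52
ee_pos: [455.9, 99.4, 110.9]
tcp_rot: [[-0.005, 1.0, -0.002], [1.0, 0.005, 0.001], [0.001, -0.002, -1.0]]
ft_force: [-0.3, 0.5, -0.5]
gripper_width: 1.0
[458.52238366  96.94449943 111.20411962] 0.9979736359179
sieve_medium_mid top [579.3 -35.7] area 559 model 562 p 0.73
sieve_medium_mid side [581.3 -34.7] area 576 model 615 p 0.79
sieve_coarse_mid side [459.1  95.3] area 568 model 610 p 0.70
```

View pics/b4.png

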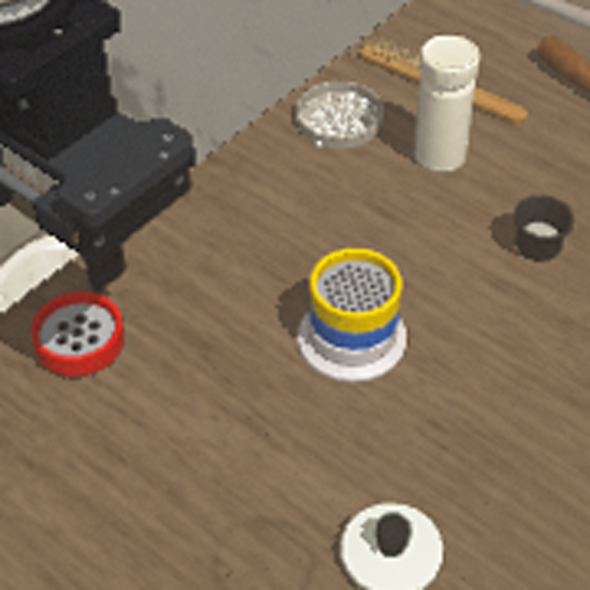

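Yellow sits square on blue. Now down on red at (458.5, 96.5).

```bash
python3 -m inch '[{"linear":[0,0,0.02],"twist":[0,0,0]},{"linear":[0,0,0.03],"twist":[0,0,0]},{"linear":[0,0,0.022],"twist":[0,0,0]},{"linear":[0,0,0.012],"twist":[0,0,0]},{"linear":[0,0,0.006],"twist":[0,0,0]}]' 1
python3 -m inch '[{"linear":[0,0,0],"twist":[0,0,0]},{"linear":[0,0,0],"twist":[0,0,0]},{"linear":[0,0,0],"twist":[0,0,0]},{"linear":[0,0,0],"twist":[0,0,0]},{"linear":[0,0,0],"twist":[0,0,0]}]' 1
```

```text
time_s: 16.23
ee_pos: [457.4, 95.9, 19.1]
tcp_rot: [[0.001, 1.0, -0.003], [1.0, -0.001, -0.001], [-0.001, -0.003, -1.0]]
ft_force: [0.2, -0.4, 0.6]
gripper_width: 1.001
time_s: 16.65
ee_pos: [458.7, 97.2, 21.8]
tcp_rot: [[-0.0, 1.0, 0.002], [1.0, 0.0, 0.001], [0.001, 0.002, -1.0]]
ft_force: [0.3, 0.3, -0.2]
gripper_width: 1.001
```

```bash
python3 -m inch '[{"linear":[-0.0005,0,0.004],"twist":[0,0,0]},{"linear":[0,0,0.0015],"twist":[0,0,0]},{"linear":[0,0,0],"twist":[0,0,0]},{"linear":[0,0,0],"twist":[0,0,0]},{"linear":[0,0,0],"twist":[0,0,0]}]' 0.3
python3 -m inch '[{"linear":[0,0,0],"twist":[0,0,0]},{"linear":[0,0,0],"twist":[0,0,0]},{"linear":[0,0,0],"twist":[0,0,0]},{"linear":[0,0,0],"twist":[0,0,0]},{"linear":[0,0,0],"twist":[0,0,0]}]' 0.3
```

```text
time_s: 17.07
ee_pos: [458.0, 96.5, 15.5]
tcp_rot: [[-0.0, 1.0, -0.0], [1.0, 0.0, -0.0], [-0.0, -0.0, -1.0]]
ft_force: [-0.0, -0.8, -0.2]
gripper_width: 0.709
time_s: 17.48
ee_pos: [458.1, 96.5, 15.5]
tcp_rot: [[-0.0, 1.0, -0.0], [1.0, 0.0, 0.0], [0.0, -0.0, -1.0]]
ft_force: [-0.1, -0.4, -1.2]
gripper_width: 0.655
```

```bash
python3 -m inch '[{"linear":[0,0,-0.015],"twist":[0,0,0]},{"linear":[0,0,-0.03],"twist":[0,0,0]},{"linear":[-0.005,0.005,-0.03],"twist":[0,0,0]},{"linear":[-0.02,0.018,-0.01],"twist":[0,0,0]},{"linear":[-0.024,0.022,0],"twist":[0,0,0]}]' 0.3
python3 -m inch '[{"linear":[-0.024,0.022,0],"twist":[0,0,0]},{"linear":[-0.024,0.022,0],"twist":[0,0,0]},{"linear":[-0.020,0.018,0],"twist":[0,0,0]},{"linear":[-0.01,0.010,0],"twist":[0,0,0]},{"linear":[-0.005,0.005,0],"twist":[0,0,0]}]' 0.3
python3 -m inch '[{"linear":[0,0,0],"twist":[0,0,0]},{"linear":[0,0,0.01],"twist":[0,0,0]},{"linear":[0,0,0],"twist":[0,0,0]},{"linear":[0,0,0],"twist":[0,0,0]},{"linear":[0,0,0],"twist":[0,0,0]}]' 0.3
```

```text
time_s: 17.9
ee_pos: [504.5, 49.4, 103.5]
tcp_rot: [[-0.005, 1.0, 0.005], [1.0, 0.005, 0.003], [0.003, 0.005, -1.0]]
ft_force: [0.7, 0.2, -2.1]
gripper_width: 0.66
time_s: 18.32
ee_pos: [581.0, -37.4, 100.3]
tcp_rot: [[0.003, 1.0, 0.0], [1.0, -0.003, -0.001], [-0.001, 0.0, -1.0]]
ft_force: [-0.3, 1.1, -1.3]
gripper_width: 0.658
time_s: 18.73
ee_pos: [579.3, -34.1, 90.2]
tcp_rot: [[-0.002, 1.0, -0.001], [1.0, 0.002, 0.001], [0.001, -0.001, -1.0]]
ft_force: [1.0, -0.9, -1.0]
gripper_width: 0.657
```

```bash
python3 -m inch '[{"linear":[-0.0015,0.0005,0.01],"twist":[0,0,0]},{"linear":[0,0,0.008],"twist":[0,0,0]},{"linear":[0,0,0.004],"twist":[0,0,0]},{"linear":[0,0,0],"twist":[0,0,0]},{"linear":[0,0,0],"twist":[0,0,0]}]' 0.3
python3 -m inch '[{"linear":[0,0,0.0015],"twist":[0,0,0]},{"linear":[0,0,0.001],"twist":[0,0,0]},{"linear":[0,0,0],"twist":[0,0,0]},{"linear":[0,0,0],"twist":[0,0,0]},{"linear":[0,0,0],"twist":[0,0,0]}]' 0.3
```

```text
time_s: 19.15
ee_pos: [580.3, -37.0, 67.9]
tcp_rot: [[-0.0, 1.0, -0.001], [1.0, 0.0, 0.0], [0.0, -0.001, -1.0]]
ft_force: [0.6, 0.1, -1.3]
gripper_width: 0.653
time_s: 19.57
ee_pos: [580.8, -36.9, 66.2]
tcp_rot: [[-0.0, 1.0, 0.0], [1.0, 0.0, 0.0], [0.0, 0.0, -1.0]]
ft_force: [-0.4, 1.4, -1.0]
gripper_width: 0.66
```

```bash
python3 -m inch '[{"linear":[0.001,-0.0005,0.001],"twist":[0,0,0]},{"linear":[0,0,0.001],"twist":[0,0,0]},{"linear":[0,0,0.0005],"twist":[0,0,0]},{"linear":[0,0,0],"twist":[0,0,0]},{"linear":[0,0,0],"twist":[0,0,0]}]' 0.3
```

```text
time_s: 19.98
ee_pos: [580.2, -35.7, 64.4]
tcp_rot: [[-0.0, 1.0, 0.0], [1.0, 0.0, 0.001], [0.001, 0.0, -1.0]]
ft_force: [-2.0, 0.4, 6.2]
gripper_width: 0.661
```

```bash
python3 -m inch '[{"linear":[0,0,0],"twist":[0,0,0]},{"linear":[0,0,0],"twist":[0,0,0]},{"linear":[0,0,0],"twist":[0,0,0]},{"linear":[0,0,0],"twist":[0,0,0]},{"linear":[0,0,0],"twist":[0,0,0]}]' 1
python3 -m inch '[{"linear":[0,0,-0.015],"twist":[0,0,0]},{"linear":[0,0,-0.03],"twist":[0,0,0]},{"linear":[-0.01,-0.01,-0.02],"twist":[0,0,0]},{"linear":[-0.022,-0.021,0],"twist":[0,0,0]},{"linear":[-0.022,-0.021,0],"twist":[0,0,0]}]' 1
python3 -m inch '[{"linear":[-0.022,-0.021,0],"twist":[0,0,0]},{"linear":[-0.022,-0.021,0],"twist":[0,0,0]},{"linear":[-0.014,-0.013,0],"twist":[0,0,0]},{"linear":[-0.005,-0.005,0],"twist":[0,0,0]},{"linear":[0,0,0],"twist":[0,0,0]}]' 0.6
python3 - <<'E'
from h import *
gs={c:get_image(c) for c in("top","side")}
p=observe();p=p["ee_pos"];print(p,observe()["gripper_width"])
locate(gs,"sieve_coarse_mid",z0=49,guess=(580,-35))
locate(gs,"lid_knob",guess=(467,-153))
g=gs["side"];u=(330,230)
cv2.imwrite("pics/b5.png",cv2.resize(g["image"][u[1]-90:u[1]+90,u[0]-90:u[0]+90,::-1],(590,590),interpolation=2))
E
```

```text
time_s: 20.4
ee_pos: [580.1, -35.9, 63.4]
tcp_rot: [[-0.0, 1.0, -0.0], [1.0, 0.0, 0.0], [0.0, -0.0, -1.0]]
ft_force: [0.0, 0.7, -0.6]
gripper_width: 0.939
time_s: 20.82
ee_pos: [529.2, -89.7, 129.9]
tcp_rot: [[-0.003, 1.0, 0.004], [1.0, 0.003, -0.0], [-0.0, 0.004, -1.0]]
ft_force: [-0.2, -1.4, -0.3]
gripper_width: 1.001
time_s: 21.23
ee_pos: [467.1, -154.2, 128.6]
tcp_rot: [[0.003, 1.0, -0.0], [1.0, -0.003, -0.0], [-0.0, -0.0, -1.0]]
ft_force: [-0.1, -0.3, 0.2]
gripper_width: 0.703
[ 469.21728698 -152.06736865  128.62434592] 0.6382004277906592
sieve_coarse_mid top [580.2 -34.6] area 574 model 584 p 0.69
lid_knob top [ 466.9 -148.4] area 105 model 551 p 0.52
lid_knob side [ 468.7 -153.5] area 670 model 732 p 0.69
```

View pics/b5.png

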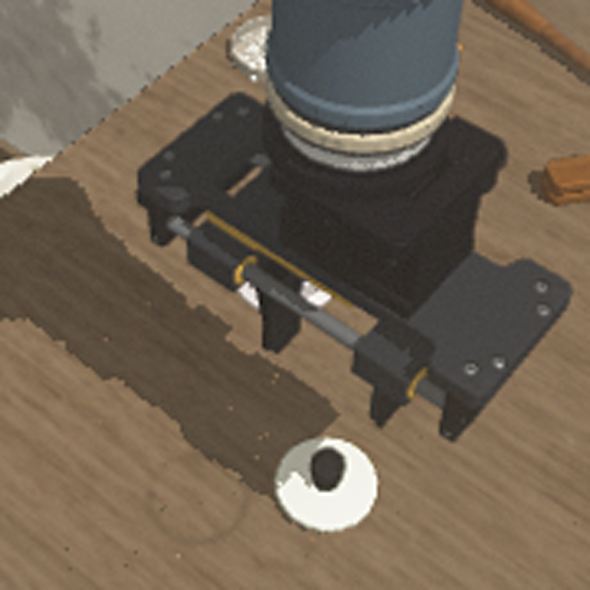

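```bash
python3 -m inch '[{"linear":[-0.001,-0.001,0.02],"twist":[0,0,0]},{"linear":[0,0,0.03],"twist":[0,0,0]},{"linear":[0,0,0.025],"twist":[0,0,0]},{"linear":[0,0,0.012],"twist":[0,0,0]},{"linear":[0,0,0.006],"twist":[0,0,0]}]' 0.6
python3 -m inch '[{"linear":[0,0,0],"twist":[0,0,0]},{"linear":[0,0,0],"twist":[0,0,0]},{"linear":[0,0,0],"twist":[0,0,0]},{"linear":[0,0,0],"twist":[0,0,0]},{"linear":[0,0,0],"twist":[0,0,0]}]' 0.6
```

```text
time_s: 21.95
ee_pos: [466.4, -152.8, 33.4]
tcp_rot: [[-0.002, 1.0, -0.004], [1.0, 0.002, 0.001], [0.001, -0.004, -1.0]]
ft_force: [0.6, -0.6, 0.2]
gripper_width: 0.6
time_s: 22.37
ee_pos: [467.8, -154.0, 36.4]
tcp_rot: [[-0.0, 1.0, 0.002], [1.0, 0.0, -0.0], [-0.0, 0.002, -1.0]]
ft_force: [-0.2, 0.9, -0.1]
gripper_width: 0.601
```

```bash
python3 -m inch '[{"linear":[0.001,0,0.008],"twist":[0,0,0]},{"linear":[0,0,0.004],"twist":[0,0,0]},{"linear":[0,0,0],"twist":[0,0,0]},{"linear":[0,0,0],"twist":[0,0,0]},{"linear":[0,0,0],"twist":[0,0,0]}]' 0.6
python3 -m inch '[{"linear":[0,0,0],"twist":[0,0,0]},{"linear":[0,0,0],"twist":[0,0,0]},{"linear":[0,0,0],"twist":[0,0,0]},{"linear":[0,0,0],"twist":[0,0,0]},{"linear":[0,0,0],"twist":[0,0,0]}]' 0.05
python3 -m inch '[{"linear":[0,0,0],"twist":[0,0,0]},{"linear":[0,0,0],"twist":[0,0,0]},{"linear":[0,0,0],"twist":[0,0,0]},{"linear":[0,0,0],"twist":[0,0,0]},{"linear":[0,0,0],"twist":[0,0,0]}]' 0.05
```

```text
time_s: 22.78
ee_pos: [467.1, -153.0, 23.4]
tcp_rot: [[-0.0, 1.0, -0.0], [1.0, 0.0, 0.0], [0.0, -0.0, -1.0]]
ft_force: [-0.4, 0.1, 0.2]
gripper_width: 0.599
time_s: 23.2
ee_pos: [467.2, -153.0, 23.6]
tcp_rot: [[-0.0, 1.0, 0.0], [1.0, 0.0, 0.0], [0.0, 0.0, -1.0]]
ft_force: [0.3, 0.7, -0.5]
gripper_width: 0.306
time_s: 23.62
ee_pos: [467.2, -153.0, 23.5]
tcp_rot: [[-0.0, 1.0, 0.0], [1.0, 0.0, 0.0], [0.0, 0.0, -1.0]]
ft_force: [0.9, 0.3, 0.0]
gripper_width: 0.218
```

```bash
python3 -m inch '[{"linear":[0,0,-0.015],"twist":[0,0,0]},{"linear":[0,0,-0.03],"twist":[0,0,0]},{"linear":[0.002,0.002,-0.035],"twist":[0,0,0]},{"linear":[0.012,0.012,-0.015],"twist":[0,0,0]},{"linear":[0.022,0.021,0],"twist":[0,0,0]}]' 0.05
python3 -m inch '[{"linear":[0.022,0.021,0],"twist":[0,0,0]},{"linear":[0.022,0.021,0],"twist":[0,0,0]},{"linear":[0.02,0.019,0],"twist":[0,0,0]},{"linear":[0.012,0.011,0],"twist":[0,0,0]},{"linear":[0.005,0.005,0],"twist":[0,0,0]}]' 0.05
python3 -m inch '[{"linear":[0,0,0],"twist":[0,0,0]},{"linear":[0,0,0.01],"twist":[0,0,0]},{"linear":[0,0,0],"twist":[0,0,0]},{"linear":[0,0,0],"twist":[0,0,0]},{"linear":[0,0,0],"twist":[0,0,0]}]' 0.05
python3 - <<'E'
from h import *
gs={c:get_image(c) for c in("top","side")}
p=observe();p=p["ee_pos"];print(p,observe()["gripper_width"])
locate(gs,"sieve_coarse_mid",z0=49,guess=(580,-35))
g=gs["side"];u=(330,205)
cv2.imwrite("pics/b6.png",cv2.resize(g["image"][u[1]-70:u[1]+70,u[0]-70:u[0]+70,::-1],(590,590),interpolation=2))
E
```

```text
time_s: 24.03
ee_pos: [502.8, -120.1, 122.3]
tcp_rot: [[0.006, 1.0, 0.006], [1.0, -0.006, -0.002], [-0.002, 0.006, -1.0]]
ft_force: [-0.1, -0.5, -1.4]
gripper_width: 0.219
time_s: 24.45
ee_pos: [580.3, -33.2, 118.2]
tcp_rot: [[-0.004, 1.0, 0.0], [1.0, 0.004, 0.001], [0.001, 0.0, -1.0]]
ft_force: [0.2, -0.5, -1.2]
gripper_width: 0.212
time_s: 24.87
ee_pos: [578.2, -37.3, 108.2]
tcp_rot: [[0.002, 1.0, -0.001], [1.0, -0.002, -0.0], [-0.0, -0.001, -1.0]]
ft_force: [0.8, 0.8, -0.3]
gripper_width: 0.214
[578.82829607 -36.73665703 108.67192568] 0.21393589662853232
sieve_coarse_mid side [569.1 -44.2] area 249 model 651 p 0.75
```

View pics/b6.png

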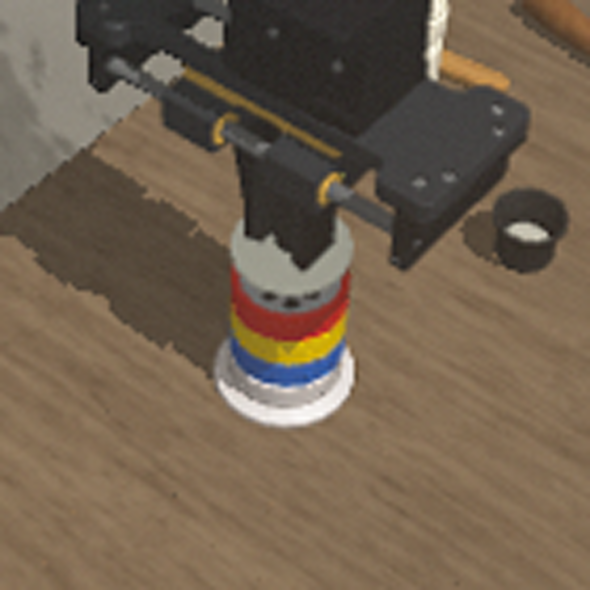

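```bash
python3 -m inch '[{"linear":[0.001,0.001,0.008],"twist":[0,0,0]},{"linear":[0,0,0.005],"twist":[0,0,0]},{"linear":[0,0,0.003],"twist":[0,0,0]},{"linear":[0,0,0],"twist":[0,0,0]},{"linear":[0,0,0],"twist":[0,0,0]}]' 0.05
python3 -m inch '[{"linear":[0,0,0.001],"twist":[0,0,0]},{"linear":[0,0,0.0005],"twist":[0,0,0]},{"linear":[0,0,0],"twist":[0,0,0]},{"linear":[0,0,0],"twist":[0,0,0]},{"linear":[0,0,0],"twist":[0,0,0]}]' 0.05
```

```text
time_s: 25.48
ee_pos: [579.8, -34.9, 92.0]
tcp_rot: [[-0.0, 1.0, -0.001], [1.0, 0.0, -0.0], [-0.0, -0.001, -1.0]]
ft_force: [0.5, 0.2, -1.4]
gripper_width: 0.212
time_s: 25.9
ee_pos: [580.2, -34.9, 91.1]
tcp_rot: [[-0.0, 1.0, 0.0], [1.0, 0.0, 0.0], [0.0, 0.0, -1.0]]
ft_force: [0.5, -0.1, -0.2]
gripper_width: 0.213
```

```bash
python3 -m inch '[{"linear":[-0.0005,-0.0005,0.001],"twist":[0,0,0]},{"linear":[0,0,0.001],"twist":[0,0,0]},{"linear":[0,0,0],"twist":[0,0,0]},{"linear":[0,0,0],"twist":[0,0,0]},{"linear":[0,0,0],"twist":[0,0,0]}]' 0.05
```

```text
time_s: 26.32
ee_pos: [579.7, -35.5, 89.5]
tcp_rot: [[-0.0, 1.0, 0.0], [1.0, 0.0, 0.0], [0.0, 0.0, -1.0]]
ft_force: [-1.3, -0.3, 4.4]
gripper_width: 0.21
```

```bash
python3 -m inch '[{"linear":[0,0,0],"twist":[0,0,0]},{"linear":[0,0,0],"twist":[0,0,0]},{"linear":[0,0,0],"twist":[0,0,0]},{"linear":[0,0,0],"twist":[0,0,0]},{"linear":[0,0,0],"twist":[0,0,0]}]' 0.6
python3 -m inch '[{"linear":[0,0,-0.015],"twist":[0,0,0]},{"linear":[0,0,-0.025],"twist":[0,0,0]},{"linear":[0,0,-0.03],"twist":[0,0,0]},{"linear":[0.02,-0.01,-0.01],"twist":[0,0,0]},{"linear":[0.025,-0.015,0],"twist":[0,0,0]}]' 0.6
python3 -m inch '[{"linear":[0.03,-0.02,0],"twist":[0,0,0]},{"linear":[0.03,-0.02,0],"twist":[0,0,0]},{"linear":[0.03,-0.02,0],"twist":[0,0,0]},{"linear":[0.03,-0.02,0],"twist":[0,0,0]},{"linear":[0.02,0,0],"twist":[0,0,0]}]' 0.6
python3 -m inch '[{"linear":[0,0,0],"twist":[0,0,0]},{"linear":[0,0,0],"twist":[0,0,0]},{"linear":[0,0,0],"twist":[0,0,0]},{"linear":[0,0,0],"twist":[0,0,0]},{"linear":[0,0,0],"twist":[0,0,0]}]' 0.6
python3 - <<'E'
from h import *
gs={c:get_image(c) for c in("top","side")}
p=observe();p=p["ee_pos"];print(p,observe()["gripper_width"])
locate(gs,"lid_knob",z0=66,guess=(580,-35))
for n in("powder_jar","eye_loupe","pearl_cap"):locate(gs,n,guess=(740,0))
ims=[]
for c,u in(("side",(330,205)),("top",(332,220))):
  ims.append(cv2.resize(gs[c]["image"][u[1]-40:u[1]+40,u[0]-40:u[0]+40,::-1],(400,400),interpolation=2))
cv2.imwrite("pics/b7.png",np.hstack(ims))
E
```

```text
time_s: 26.73
ee_pos: [579.5, -35.3, 88.7]
tcp_rot: [[-0.0, 1.0, -0.0], [1.0, 0.0, 0.0], [0.0, -0.0, -1.0]]
ft_force: [0.2, -0.4, -0.7]
gripper_width: 0.507
time_s: 27.15
ee_pos: [557.7, 7.6, 172.3]
tcp_rot: [[0.005, 1.0, 0.008], [1.0, -0.005, -0.001], [-0.001, 0.008, -1.0]]
ft_force: [0.6, 0.8, 0.2]
gripper_width: 0.597
time_s: 27.57
ee_pos: [470.2, 152.5, 168.7]
tcp_rot: [[-0.005, 1.0, -0.003], [1.0, 0.005, 0.001], [0.001, -0.003, -1.0]]
ft_force: [-0.8, -0.1, 0.6]
gripper_width: 0.603
time_s: 27.98
ee_pos: [475.0, 148.1, 168.9]
tcp_rot: [[0.002, 1.0, -0.0], [1.0, -0.002, -0.0], [-0.0, -0.0, -1.0]]
ft_force: [0.4, -0.1, 0.4]
gripper_width: 0.598
[474.85119599 148.52279479 168.93652959] 0.6013898433217236
lid_knob top [579.7 -35.4] area 585 model 588 p 0.71
lid_knob side [580.6 -34. ] area 483 model 540 p 0.64
powder_jar side [748.4   0. ] area 658 model 734 p 0.74
eye_loupe top [731.3   0. ] area 227 model 290 p 0.74
eye_loupe side [764.6   0. ] area 261 model 310 p 0.83
pearl_cap top [738.9 106.6] area 628 model 608 p 0.92
pearl_cap side [703.7   0. ] area 435 model 540 p 0.64
```

View pics/b7.png

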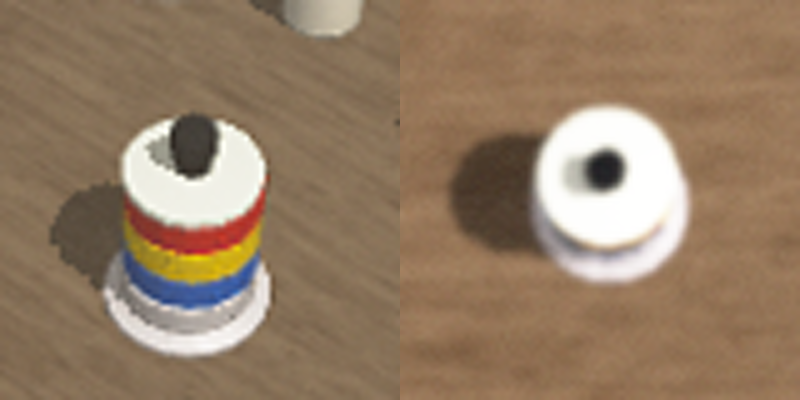

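The stack is square and level. The y = 0.0 readings come from my solver getting a zero step at the guess y = 0. I'll repeat that check with another guess before handing in.

```bash
python3 - <<'E'
from h import *
gs={c:get_image(c) for c in("top","side")}
for n,q in(("powder_jar",(757,24)),("eye_loupe",(731,-82)),("pearl_cap",(740,107))):locate(gs,n,guess=q)
close_job()
E
```

```text
powder_jar side [759.3  24.5] area 621 model 714 p 0.59
eye_loupe top [730.1 -84. ] area 249 model 293 p 0.51
eye_loupe side [733.  -81.5] area 314 model 348 p 0.79
pearl_cap top [739.2 106.6] area 601 model 608 p 0.69
pearl_cap side [741.2 106.6] area 425 model 452 p 0.79
the job is handed in; nothing more can be done
```

The sieve set is stacked on the pan in the right order: blue, yellow, red, then the lid. I handed the job in at about 28 s of the 99 s allowed; no verdict is reported.

- **Seating:** each part stopped at its expected seated height to about 0.1 mm (TCP 30.6, 46.9, 64.4 and 89.5 mm), with 4 to 9 N of contact force.
- **Alignment:** the final pictures show the stack square and level. The lid measured at (580, -35) mm, against (579, -35.5) mm for the pan at the start. The gripper was open and well clear.
- **Jar, loupe and dish:** they read within about 1.5 mm of where they started. The network found the jar in only one of the two cameras in this last check.
- **Readings that disagreed:**
  - The two cameras differ by 1 to 3 mm throughout, within the calibration error for most parts and a little more for the jar and loupe.
  - One set of readings for the jar, loupe and dish was wrong because of my solver's starting guess. I repeated it correctly before handing in.

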